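# Slide the soap carton home under the marble ledge

### The arm

A 6-joint arm with a two-finger parallel gripper is mounted at the origin on the work surface. World frame = base frame: x ahead of the robot, y to its left, z up, the work surface at z = 0. Lengths are in m, angles in rad, forces in N, time in s.
With the tool pointing down it reaches from about 0.425 to 0.95 m from the base axis. Payload 3.5 kg.
Tool frame: the origin (TCP) lies between the finger pads; the fingertips stand 25 mm ahead of it and the grasp point (between the pads) lies 6 mm ahead of it (ctrl.finger_overhang is the distance from the TCP to the fingertips, in m); x points along the fingers, y is the direction in which the jaws open and shut, and the axes are right-handed (so a half turn about x gives the same grasp; the last joint's range is limited). The gripper opens to 85 mm and grips with 20 to 120 N. Pads are 22 mm wide; open, the fingers measure 114 mm over their backs; the gripper's body (76 mm by 85 mm) begins 54 mm behind the grasp point. The pads swing forward as they close: fully open they stand 13 mm farther back than shut.
Start: joints at [-1.378, 0.286, 1.577, -0, 1.279, -0.15], TCP at [0.227, -0.636, 0.256] pointing down, gripper open.
Joint ranges: [-2.77, 2.77], [-0.9, 2.22], [0.21, 2.48], [-1.53, 4.67], [0.24, 2.81], [-2.84, 2.84]. Speed limits (rad/s): [2.79, 2.79, 3.14, 3.14, 3.14, 3.14].

### API

Orientations are given as a unit quaternion [x, y, z, w].
In Python, from plant import ctrl gives the robot as it stands.
- The arm moves only by the tool play_rows, never from a script. Its argument "targets" is a list of rows, each an object with "delta_pos": the shift along the world's x, y, z normalised to -1 to 1, where 1 is 1000 mm, a list of three; "delta_rot": the turn, a rotation vector about the world's x, y, z normalised to -1 to 1, where 1 is pi rad, a list of three; "claw": the finger opening in mm, from 0 to 85.4. In form: [{"delta_pos": [tx, ty, tz], "delta_rot": [wx, wy, wz], "claw": claw}, ...]. A call has 1 to 20 rows; each row is the pose to reach, as a shift and turn from the pose measured when the call began, turning the shorter way round; what a row does not reach only later rows make up. A row lasts 1/12 s, in which the tool goes at most 41.7 mm and 7.16 degrees, less where a joint would pass 70% of its speed; a pose out of reach is approached as far as the arm can. A call with a number of a shift or a turn outside -1 to 1 is refused whole. A call with a gripper value outside its range is refused whole. The fingers move at their own pace and stop on an object; "newtons" is the grip in N (left out, the last holds). Time passes only in rows, so rows that repeat a pose let the fingers close. It gives the time, the measured TCP pose, the force and the opening at its end, in the units of the state.
- ctrl.get_state(): the state, without advancing time (a new reading comes with each control period).
- ctrl.read_camera(name): name is "scene" or "top" or "wrist"; returns the picture (480x640x3 uint8, blue, green, red); there is no depth.
- ctrl.calibration(name): a dict with "fx", "fy", "cx", "cy" (pixels), "k1" (the pictures are not rectified: a ray, as slopes to the right and down, at radius r is drawn at 1 + k1 r^2 times it, then the intrinsics apply), "camera_from_world" (4x4, takes a point from world to camera coordinates). Camera axes: x right, y down, z forward; pixel columns grow to the right and rows downward; lengths in m; the calibration is good to about 2 mm. A picture is of the moment at which its call begins: read the wrist's pose just before it. calibration takes no time and is no camera call; for the wrist camera it gives the pose at the moment of the call.
- ctrl.sign_off(): hands the job in, once; it reports no verdict.
The state is a dict: "time": time; "qpos": joint angles; "dq": joint speeds; "joint_efforts": joint torques, N m; "eef_pos": TCP position; "tcp_rot": TCP orientation; "contact_force": force on the tool from outside, world axes, zero at the start; "wrist_torque": the same for the moment, N m; "opening": opening from 0.0 (shut) to 1.0 (fully open).
Only numpy, scipy, OpenCV 4.12 (cv2) and the standard library are available. Lean on these libraries where they do the work, as an engineer would, in place of code of your own. Each camera call takes 0.05 s, during which the arm holds its last target. There are 200 camera calls.

### The job

Put the soap carton away under the marble ledge: slide it in lengthwise, soaps up, onto the free rubber mat between or beside the things standing there, until its far end meets the steel rail at the back. It should lie straight on the mat, and nothing else on the counter or on the ledge may be shifted or knocked over.

Things in the scene. Friction and masses are not known exactly. Their poses are not given: they have to be found in the camera images.
- carton: Loose cardboard soap carton, 120 long (x) x 50 wide (y), walls 48 high, with three white soap bars (32 x 40) in it standing up to 60 high; about 0.3 kg. Origin: centre of its underside; z up. It starts on the counter in front of the ledge, its x roughly pointing away from the robot. Alike end for end.
- mat: Flat dark rubber mat, 1 mm thin (no step), 100 wide (y), 173 long (x), fixed at one of three places 125 apart under the ledge; jar and tumbler take the others. It shows 35 in front of the ledge. x points in under the ledge, square to its edge. Origin: where the centre of the carton's underside lies when home, 78 behind the ledge's front edge, 60 in front of the rail's face.
- ledge: Fixed marble shelf on two tiled piers, open in front and behind. Slab 165 deep (x), 470 wide (y), 25 thick, underside 165 above the counter; piers' inner faces at y = +-209, from 7.5 to 157.5 behind the front edge. Origin: on the counter under the middle of the slab's front edge; x points in, away from the robot; z up.
- ledge_rail (a point): Middle of the upper front edge of the low steel rail (25 high, 10 thick, along the ledge's y over the whole opening) that stops things at the back; its front face is 138 behind the ledge's front edge. Axes as the ledge.
- jar: Closed round glass jar, 72 diameter, 115 high, standing under the ledge, 78 behind its front edge. Loose. Origin: centre of underside.
- tumbler: White ceramic tumbler, 72 diameter, 100 high, standing under the ledge, 78 behind its front edge. Loose. Origin: centre of underside.
- bowl: Open bowl, 130 diameter, 45 high, standing on top of the ledge. Loose. Origin: centre of underside.
- perfume: Amber glass bottle, 44 diameter, 90 high, standing on top of the ledge. Loose. Origin: centre of underside.
- lotion: White bottle, 60 diameter, 170 high, on the counter at the side. Loose. Origin: centre of underside.
- cream: Low jar, 68 diameter, 50 high, on the counter at the side. Loose. Origin: centre of underside.
- nailbrush: Wooden nail brush, 110 (x) x 45 (y) x 38 high, on the counter at the side. Loose. Origin: centre of underside.

How it is judged:
At the end, for the whole second after the job is handed in: The carton rests flat, soaps up, its centre within 22 mm sideways of the mat's middle line, its long axis within 0.15 rad of the mat's, its far end within about 12 mm of the rail (near end thus under the ledge), at rest. Nothing else was shifted over 30 mm or tipped (x of carton in the frame of mat between -0.012 and 0.012 m and y of carton in the frame of mat between -0.022 and 0.022 m and angle between the x axis of carton and the x axis of mat, either way round below 0.15 rad and angle between carton's own z axis and vertical below 0.08 rad and linear speed of carton below 0.01 m/s); the robot touches nothing.
It fails at once if jar or tumbler shifted by more than 30 mm or tipped by more than 0.35 rad (distance of any of jar, tumbler from where it was at the start of the episode above 0.03 m or angle between any of jar, tumbler's own z axis and vertical above 0.35 rad).
It fails at once if bowl or perfume bottle shifted by more than 30 mm or tipped by more than 0.35 rad (distance of any of bowl, perfume from where it was at the start of the episode above 0.03 m or angle between any of bowl, perfume's own z axis and vertical above 0.35 rad).
It fails at once if lotion, cream or nail brush shifted by more than 30 mm or tipped by more than 0.35 rad (distance of any of lotion, cream, nailbrush from where it was at the start of the episode above 0.03 m or angle between any of lotion, cream, nailbrush's own z axis and vertical above 0.35 rad).
It also fails if it takes over 43 s, if anything falls off the work surface, if the arm or the gripper's body presses on something with over 40 N, if the wrist force passes 120 N, or if a joint passes its speed limit or range.

## Working session

There is one attempt and no reset: what is moved stays moved. The work goes in short steps, Python scripts to look and compute and a tool call to move; the robot and the scene stay as the last step left them, time stands still between calls to the robot, and variables do not carry over. Pictures are saved under pics/ and viewed, about 8 in all and at most 12, crops included, and the job is handed in when it is done.

Besides the shell and the picture viewer there is one more tool, called after "Request:" in YAML: its name, and indented under it one key for each argument. play_rows: Moves the arm, as the interface text tells. Its arguments: {"type":"object","properties":{"targets":{"type":"array"},"newtons":{"type":"number"}},"required":["targets"]}

```bash
mkdir -p pics; ls; python3 - <<'E'
from plant import ctrl
import cv2,json
s=ctrl.get_state();print(s)
for n in("scene","top"):
    cv2.imwrite(f"pics/{n}0.png",ctrl.read_camera(n))
    c=ctrl.calibration(n);print(n,{k:(v.tolist() if hasattr(v,'tolist') else v) for k,v in c.items()})
E
```

```text
pics
{'time': 0.0, 'qpos': array([-1.37800370e+00,  2.87191104e-01,  1.57820661e+00, -2.73367401e-05,
        1.27858433e+00, -1.50043014e-01]), 'dq': array([ 0.00118288, -0.00028202, -0.00119158,  0.00054898,  0.00077805,
       -0.00069791]), 'joint_efforts': array([ 6.58942936e-04, -4.05981016e+01, -2.92623550e+01, -7.29238195e-05,
        5.66245973e-03,  5.13968942e-06]), 'eef_pos': array([ 0.22678451, -0.63511695,  0.25491411]), 'tcp_rot': array([-0.69671508, -0.12146502,  0.69676969, -0.11977624]), 'contact_force': array([0.46285754, 0.16899802, 0.00239975]), 'wrist_torque': array([0.01141704, 0.00193851, 0.05907234]), 'opening': 1.0018078177209158}
scene {'fx': 447.5065849586173, 'fy': 447.5065849586173, 'cx': 321.09843157543025, 'cy': 244.26055753598922, 'k1': -0.028693518089163907, 'camera_from_world': [[-0.4415499477702471, 0.8972198757913913, 0.0054898186647992404, 0.27044768228121463], [0.5420849733078452, 0.27164259340856695, -0.7952070064832808, -0.2043591127878168], [-0.7149668001648222, -0.34814766397485464, -0.6063131853513717, 1.648314664105216], [0.0, 0.0, 0.0, 1.0]]}
top {'fx': 556.1552234128753, 'fy': 556.1552234128753, 'cx': 323.19755272153486, 'cy': 246.00100209687278, 'k1': -0.01966752968846474, 'camera_from_world': [[0.01587864298552659, -0.999870836933681, -0.002485587753127486, -0.04143459743773942], [-0.9764402187509313, -0.014971411623980536, -0.21526810269898072, 0.5920150203141061], [0.21520308525337584, 0.005845193198317214, -0.9765518244383667, 1.1962519290939193], [0.0, 0.0, 0.0, 1.0]]}
```

View pics/scene0.png

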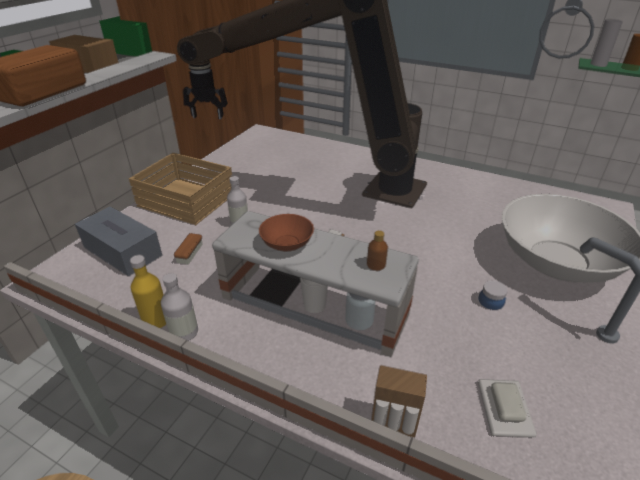

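View pics/top0.png

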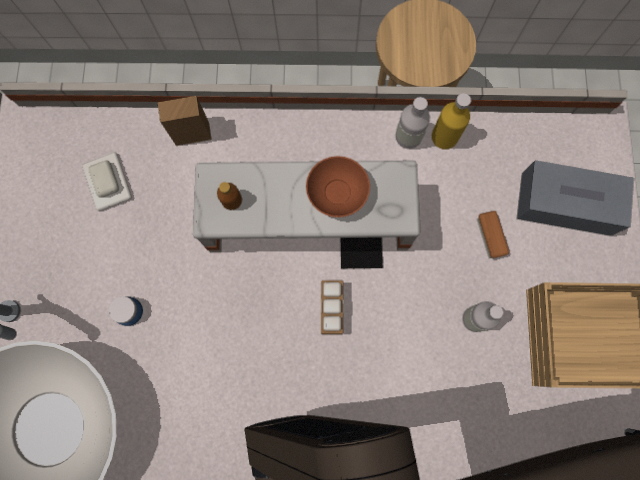

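The top view shows the carton at about (332,307), roughly in line with the mat strip at (341–383, 237–268). The jar and tumbler are under the other two thirds of the ledge. Next I'll measure from an enlarged crop.

```bash
cat > h.py <<'E'
import numpy as np,cv2
from plant import ctrl
def px2w(n,uv,z,c=None):
    c=c or ctrl.calibration(n);T=np.array(c["camera_from_world"])
    K=np.array([[c["fx"],0,c["cx"]],[0,c["fy"],c["cy"]],[0,0,1.]])
    p=cv2.undistortPoints(np.float64(uv).reshape(-1,1,2),K,np.array([c["k1"],0,0,0.]))[:,0]
    R,t=T[:3,:3],T[:3,3];o=-R.T@t
    d=np.c_[p,np.ones(len(p))]@R
    z=np.broadcast_to(z,len(p))
    return o+d*((z-o[2])/d[:,2])[:,None]
def w2px(n,X,c=None):
    c=c or ctrl.calibration(n);T=np.array(c["camera_from_world"])
    K=np.array([[c["fx"],0,c["cx"]],[0,c["fy"],c["cy"]],[0,0,1.]])
    return cv2.projectPoints(np.float64(X).reshape(-1,1,3),cv2.Rodrigues(T[:3,:3])[0],T[:3,3],K,np.array([c["k1"],0,0,0.]))[0][:,0]
E
python3 - <<'E'
from h import *
im=cv2.imread("pics/top0.png")
cv2.imwrite("pics/crop1.png",cv2.resize(im[150:350,185:445],None,fx=3,fy=3,interpolation=cv2.INTER_CUBIC))
g=im.max(2)
m=np.zeros_like(g);m[239:275,325:400]=(g[239:275,325:400]<30)
ys,xs=np.where(m>0);print("mat",xs.min(),xs.max(),ys.max(),len(xs))
print(cv2.minAreaRect(np.c_[xs,ys].astype(np.float32)))
r=im[270:345,305:360].astype(int);s=(r.max(2)-r.min(2))
w=((r.min(2)>215)).astype(np.uint8)
n,l,st,ce=cv2.connectedComponentsWithStats(w)
for i in range(1,n):
    if st[i,4]>50:print("soap",st[i],ce[i]+[305,270])
E
```

```text
mat 341 381 267 1177
((361.0, 253.0), (28.0, 40.0), 90.0)
```

View pics/crop1.png

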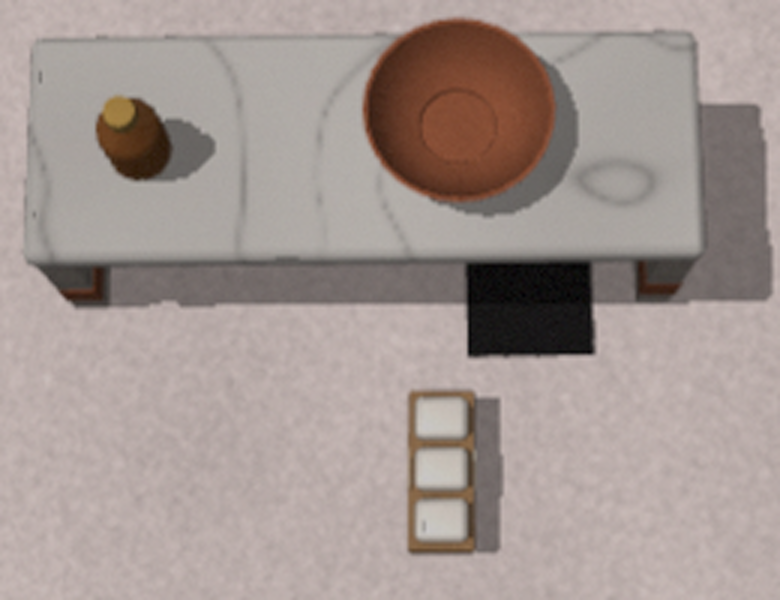

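```bash
python3 - <<'E'
from h import *
f=lambda P:[(185+(u+.5)/3-.5,150+(v+.5)/3-.5) for u,v in P]
np.set_printoptions(precision=4,suppress=True)
print("mat\n",px2w("top",f([(468,355),(594,353.5)]),0.001))
S=px2w("top",f([(24,260),(702,257),(696,33),(33,41)]),0.19);print("slab\n",S,np.linalg.norm(S[0]-S[1]),np.linalg.norm(S[1]-S[2]))
C=px2w("top",f([(409,391),(474,391),(475,552),(408,552)]),0.048);print("carton\n",C,C.mean(0))
print(np.linalg.norm(C[0]-C[1]),np.linalg.norm(C[1]-C[2]), np.linalg.norm(C[2]-C[3]))
E
```

```text
mat
 [[ 0.554  -0.0739  0.001 ]
 [ 0.5567 -0.1732  0.001 ]]
slab
 [[ 0.5811  0.2345  0.19  ]
 [ 0.5902 -0.2278  0.19  ]
 [ 0.7521 -0.227   0.19  ]
 [ 0.7393  0.2388  0.19  ]] 0.46237091315239004 0.161888963262516
carton
 [[ 0.5172 -0.0284  0.048 ]
 [ 0.518  -0.0775  0.048 ]
 [ 0.3975 -0.0792  0.048 ]
 [ 0.3968 -0.0296  0.048 ]] [ 0.4574 -0.0537  0.048 ]
0.049107805468101326 0.12045250767000043 0.04959817394671928
```

```bash
cat >> h.py <<'E'
from scipy.spatial.transform import Rotation as Ro
def goal(yaw,pitch):  # pitch: angle of the fingers below horizontal
    cy,sy=np.cos(yaw),np.sin(yaw)
    x=np.array([cy*np.cos(pitch),sy*np.cos(pitch),-np.sin(pitch)]);out=[]
    for s in(1,-1):
        y=s*np.array([-sy,cy,0]);out.append(Ro.from_matrix(np.c_[x,y,np.cross(x,y)]))
    return out
def delta(grasp,yaw,pitch,off=.006):
    s=ctrl.get_state();p=s["eef_pos"];R0=Ro.from_quat(s["tcp_rot"])
    print("t",s["time"],"tcp",p,"q",s["qpos"],"F",s["contact_force"])
    for G in goal(yaw,pitch):
        t=np.array(grasp)-off*G.as_matrix()[:,0]
        print("dpos",(t-p).round(4),"drot/pi",((G*R0.inv()).as_rotvec()/np.pi).round(4))
E
python3 - <<'E'
from h import *
np.set_printoptions(precision=4,suppress=True)
delta([.43,-.054,.25],.012,np.pi/2)
im=cv2.imread("pics/top0.png")
print("lotion base/top",px2w("top",[(484,325),(497,312)],[0,.17]))
E
```

```text
t 0.1 tcp [ 0.2268 -0.6352  0.255 ] q [-1.378   0.2871  1.5781  0.0001  1.2786 -0.15  ] F [-0.1803 -0.187  -0.6442]
dpos [0.2032 0.5812 0.001 ] drot/pi [ 0.     -0.001   0.8947]
dpos [0.2032 0.5812 0.001 ] drot/pi [-0.0007 -0.     -0.1053]
lotion base/top [[ 0.4252 -0.4071  0.    ]
 [ 0.4381 -0.3864  0.17  ]]
```

Request:
play_rows:
  targets:
    - {"delta_pos": [0.2032,0.5812,0.0],"delta_rot": [-0.0007,0,-0.1053],"claw": 85}
    - {"delta_pos": [0.2032,0.5812,0.0],"delta_rot": [-0.0007,0,-0.1053],"claw": 85}
    - {"delta_pos": [0.2032,0.5812,0.0],"delta_rot": [-0.0007,0,-0.1053],"claw": 85}
    - {"delta_pos": [0.2032,0.5812,0.0],"delta_rot": [-0.0007,0,-0.1053],"claw": 85}
    - {"delta_pos": [0.2032,0.5812,0.0],"delta_rot": [-0.0007,0,-0.1053],"claw": 85}
    - {"delta_pos": [0.2032,0.5812,0.0],"delta_rot": [-0.0007,0,-0.1053],"claw": 85}
    - {"delta_pos": [0.2032,0.5812,0.0],"delta_rot": [-0.0007,0,-0.1053],"claw": 85}
    - {"delta_pos": [0.2032,0.5812,0.0],"delta_rot": [-0.0007,0,-0.1053],"claw": 85}
    - {"delta_pos": [0.2032,0.5812,0.0],"delta_rot": [-0.0007,0,-0.1053],"claw": 85}
    - {"delta_pos": [0.2032,0.5812,0.0],"delta_rot": [-0.0007,0,-0.1053],"claw": 85}
    - {"delta_pos": [0.2032,0.5812,0.0],"delta_rot": [-0.0007,0,-0.1053],"claw": 85}
    - {"delta_pos": [0.2032,0.5812,0.0],"delta_rot": [-0.0007,0,-0.1053],"claw": 85}
    - {"delta_pos": [0.2032,0.5812,0.0],"delta_rot": [-0.0007,0,-0.1053],"claw": 85}
    - {"delta_pos": [0.2032,0.5812,0.0],"delta_rot": [-0.0007,0,-0.1053],"claw": 85}
    - {"delta_pos": [0.2032,0.5812,0.0],"delta_rot": [-0.0007,0,-0.1053],"claw": 85}
    - {"delta_pos": [0.2032,0.5812,0.0],"delta_rot": [-0.0007,0,-0.1053],"claw": 85}
    - {"delta_pos": [0.2032,0.5812,0.0],"delta_rot": [-0.0007,0,-0.1053],"claw": 85}
    - {"delta_pos": [0.2032,0.5812,0.0],"delta_rot": [-0.0007,0,-0.1053],"claw": 85}
  newtons: 30

```text
time: 1.6
eef_pos: [0.4297, -0.054, 0.2547]
tcp_rot: [-0.707, -0.004, 0.707, -0.005]
contact_force: [-0.3, 0.9, -0.6]
opening: 0.988
```

```bash
python3 - <<'E'
from h import *
np.set_printoptions(precision=4,suppress=True)
delta([.43,-.054,.036],.012,np.pi/2)
im=ctrl.read_camera("wrist");cv2.imwrite("pics/w1.png",im)
delta([.43,-.054,.036],.012,np.pi/2)
print(w2px("wrist",[[.43,-.054,.036],[.43,-.054,0.015],[.5174,-.0287,.048],[.5174,-.0785,.048],[.397,-.0296,.048]]))
E
```

```text
t 1.6 tcp [ 0.4297 -0.054   0.2547] q [-0.3598 -0.2739  2.1427 -0.0006  1.2735  1.1984] F [-0.3223  0.932  -0.5688]
dpos [ 0.0003 -0.     -0.2127] drot/pi [0.0004 0.0001 0.9997]
dpos [ 0.0003 -0.     -0.2127] drot/pi [ 0.0001 -0.0003 -0.0003]
t 1.65 tcp [ 0.4297 -0.0546  0.2548] q [-0.3611 -0.2739  2.1426 -0.0005  1.2735  1.1985] F [-0.2034  0.3754  0.5612]
dpos [ 0.0003  0.0006 -0.2128] drot/pi [-0.0004 -0.0001 -0.9998]
dpos [ 0.0003  0.0006 -0.2128] drot/pi [ 0.0001 -0.0002  0.0002]
[[315.5344 203.5261]
 [315.5871 198.2001]
 [281.805   88.1528]
 [350.8568  89.0153]
 [284.5012 246.8514]]
```

View pics/w1.png

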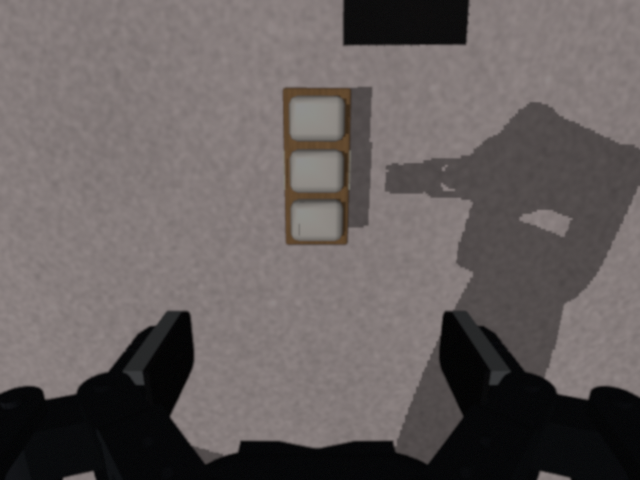

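The carton's corners in the wrist picture, (283,87) and (350,89), match the prediction to about 2 px. The mat front runs (344,44)–(468,44). Descending and gripping.

Request:
play_rows:
  targets:
    - {"delta_pos": [0,0,-0.04],"delta_rot": [0,0,0],"claw": 85}
    - {"delta_pos": [0,0,-0.08],"delta_rot": [0,0,0],"claw": 85}
    - {"delta_pos": [0,0,-0.12],"delta_rot": [0,0,0],"claw": 85}
    - {"delta_pos": [0,0,-0.16],"delta_rot": [0,0,0],"claw": 85}
    - {"delta_pos": [0,0,-0.19],"delta_rot": [0,0,0],"claw": 85}
    - {"delta_pos": [0,0,-0.205],"delta_rot": [0,0,0],"claw": 85}
    - {"delta_pos": [0,0,-0.213],"delta_rot": [0,0,0],"claw": 85}
    - {"delta_pos": [0,0,-0.213],"delta_rot": [0,0,0],"claw": 85}
    - {"delta_pos": [0,0,-0.213],"delta_rot": [0,0,0],"claw": 85}

```text
time: 2.4
eef_pos: [0.4302, -0.0556, 0.0423]
tcp_rot: [-0.707, -0.003, 0.707, -0.004]
contact_force: [0.3, -0.3, 1.4]
opening: 0.993
```

```bash
python3 - <<'E'
from h import *
np.set_printoptions(precision=4,suppress=True)
delta([.43,-.054,.036],.012,np.pi/2)
E
```

```text
t 2.4 tcp [ 0.4302 -0.0556  0.0423] q [-0.3631  0.0628  2.2843 -0.0007  0.7944  1.1987] F [ 0.3058 -0.2698  1.4023]
dpos [-0.0002  0.0016 -0.0003] drot/pi [-0.     -0.0002 -0.9992]
dpos [-0.0002  0.0016 -0.0003] drot/pi [ 0.0002 -0.      0.0008]
```

Request:
play_rows:
  targets:
    - {"delta_pos": [0,0,0],"delta_rot": [0,0,0],"claw": 40}
    - {"delta_pos": [0,0,0],"delta_rot": [0,0,0],"claw": 40}
    - {"delta_pos": [0,0,0],"delta_rot": [0,0,0],"claw": 40}
    - {"delta_pos": [0,0,0],"delta_rot": [0,0,0],"claw": 40}
    - {"delta_pos": [0,0,0],"delta_rot": [0,0,0],"claw": 40}
    - {"delta_pos": [0,0,0],"delta_rot": [0,0,0],"claw": 40}
    - {"delta_pos": [0,0,0],"delta_rot": [0,0,0],"claw": 40}
    - {"delta_pos": [0,0,0],"delta_rot": [0,0,0],"claw": 40}
  newtons: 30

```text
time: 3.07
eef_pos: [0.4314, -0.0559, 0.0439]
tcp_rot: [0.708, 0.003, -0.706, 0.004]
contact_force: [-1.7, 0.5, 6.6]
opening: 0.584
```

Request:
play_rows:
  targets:
    - {"delta_pos": [0.0,-0.015,0.001],"delta_rot": [0,0,0.0],"claw": 40}
    - {"delta_pos": [0.01,-0.035,0.001],"delta_rot": [0,0,0.004],"claw": 40}
    - {"delta_pos": [0.025,-0.055,0.001],"delta_rot": [0,0,0.004],"claw": 40}
    - {"delta_pos": [0.045,-0.068,0.001],"delta_rot": [0,0,0.004],"claw": 40}
    - {"delta_pos": [0.065,-0.068,0.001],"delta_rot": [0,0,0.004],"claw": 40}
    - {"delta_pos": [0.08,-0.068,0.001],"delta_rot": [0,0,0.004],"claw": 40}
    - {"delta_pos": [0.09,-0.068,0.001],"delta_rot": [0,0,0.004],"claw": 40}
    - {"delta_pos": [0.094,-0.068,0.0],"delta_rot": [0,0,0.004],"claw": 40}
    - {"delta_pos": [0.094,-0.068,0.0],"delta_rot": [0,0,0.004],"claw": 40}
    - {"delta_pos": [0.094,-0.068,0.0],"delta_rot": [0,0,0.004],"claw": 40}

```text
time: 3.9
eef_pos: [0.5255, -0.1237, 0.044]
tcp_rot: [0.708, 0.007, -0.706, 0.008]
contact_force: [0.8, 0.3, -1.2]
opening: 0.578
```

```bash
python3 - <<'E'
from h import *
np.set_printoptions(precision=4,suppress=True)
delta([.51,-.1245,.3],.024,np.pi/4)
im=ctrl.read_camera("top")
a=cv2.resize(im[150:350,265:445],None,fx=3,fy=3,interpolation=cv2.INTER_CUBIC)
cv2.imwrite("pics/crop2.png",a)
E
```

```text
t 3.9 tcp [ 0.5255 -0.1237  0.044 ] q [-0.4193  0.2703  2.0347  0.0001  0.8326  1.1293] F [ 0.8295  0.2912 -1.1685]
dpos [-0.0197 -0.0009  0.2602] drot/pi [ 0.3841  0.0081 -0.9229]
dpos [-0.0197 -0.0009  0.2602] drot/pi [ 0.0062 -0.2488  0.0007]
```

View pics/crop2.png

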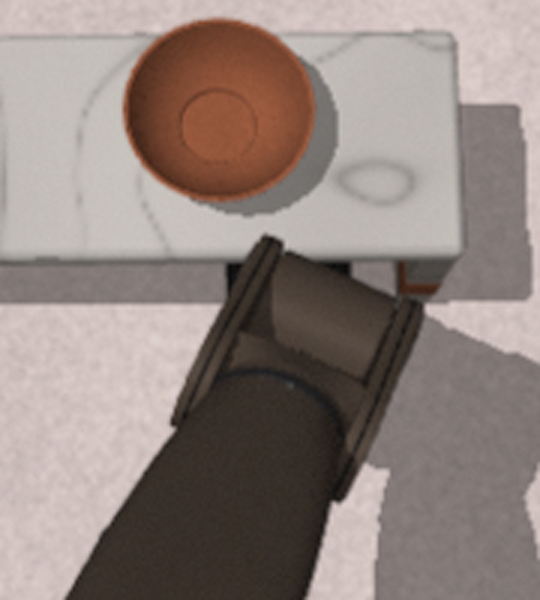

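The top picture shows the arm's wrist over the carton, clear of the slab's edge, and the bowl hasn't moved. I'll release, back up, then tilt the tool.

Request:
play_rows:
  targets:
    - {"delta_pos": [0,0,0],"delta_rot": [0,0,0],"claw": 85}
    - {"delta_pos": [0,0,0],"delta_rot": [0,0,0],"claw": 85}
    - {"delta_pos": [0,0,0],"delta_rot": [0,0,0],"claw": 85}
    - {"delta_pos": [0,0,0],"delta_rot": [0,0,0],"claw": 85}
    - {"delta_pos": [0,0,0],"delta_rot": [0,0,0],"claw": 85}
    - {"delta_pos": [0,0,0.03],"delta_rot": [0,0,0],"claw": 85}
    - {"delta_pos": [-0.005,0,0.07],"delta_rot": [0,0,0],"claw": 85}
    - {"delta_pos": [-0.015,0,0.11],"delta_rot": [0,0,0],"claw": 85}
    - {"delta_pos": [-0.025,0,0.15],"delta_rot": [0,0,0],"claw": 85}
    - {"delta_pos": [-0.03,0,0.18],"delta_rot": [0.001,-0.03,0],"claw": 85}
    - {"delta_pos": [-0.03,0,0.2],"delta_rot": [0.002,-0.06,0],"claw": 85}
    - {"delta_pos": [-0.03,0,0.2],"delta_rot": [0.003,-0.1,0],"claw": 85}
    - {"delta_pos": [-0.03,0,0.2],"delta_rot": [0.003,-0.1,0],"claw": 85}

```text
time: 5.03
eef_pos: [0.4933, -0.1233, 0.2444]
tcp_rot: [0.811, 0.009, -0.585, 0.006]
contact_force: [-0.4, 1.3, -1.3]
opening: 0.994
```

```bash
python3 - <<'E'
from h import *
np.set_printoptions(precision=4,suppress=True)
from scipy.optimize import least_squares
s=ctrl.get_state();print(s["time"],s["eef_pos"],s["qpos"])
D=[([-1.378,.2871,1.5781,.0,1.2786,-.15],[.2268,-.6352,.2550]),
([-.3611,-.2739,2.1426,-.0005,1.2735,1.1985],[.4297,-.0546,.2548]),
([-.3631,.0628,2.2843,-.0007,.7944,1.1987],[.4302,-.0556,.0423]),
([-.4193,.2703,2.0347,.0001,.8326,1.1293],[.5255,-.1237,.0440]),
(s["qpos"],s["eef_pos"])]
def fk(q,P):
    e,h,L1,L2,c,d=P
    T=Ro.from_euler('z',q[0])
    A=T*Ro.from_euler('y',q[1]); B=A*Ro.from_euler('y',q[2])
    W=B*Ro.from_euler('z',q[3])*Ro.from_euler('y',q[4])
    return T.apply([0,e,h])+A.apply([0,0,L1])+B.apply([c,0,L2])+W.apply([0,0,d]),W.apply([0,0,1])
r=least_squares(lambda P:np.concatenate([fk(np.array(q),P)[0]-np.array(p) for q,p in D]),[.1,.3,.45,.4,0,.2])
print(r.x,np.abs(r.fun).max()); print(fk(s["qpos"],r.x)[1],Ro.from_quat(s["tcp_rot"]).as_matrix()[:,0])
np.save("fk.npy",r.x)
# ik for tilted targets: position+axis direction, joints 1-5
lo=[-2.77,-.9,.21,-1.53,.24];hi=[2.77,2.22,2.48,4.67,2.81]
for deg in(70,60,50,40,30):
  for X in(.51,.63):
    G=goal(.024,np.radians(deg))[1].as_matrix()[:,0];t=np.array([X,-.124,.034])-.006*G
    best=None
    for q4 in(-1,0,.5,1.5,3):
        f=lambda q:np.r_[(fk(q,r.x)[0]-t)*10,fk(q,r.x)[1]-G]
        o=least_squares(f,np.clip([-.4,.27,2.0,q4,.8],lo,hi),bounds=(lo,hi))
        if o.cost<1e-7 and (best is None or abs(o.x[3])<abs(best[3])):best=o.x
    print(deg,X,best)
E
```

```text
5.0333 [ 0.4933 -0.1233  0.2444] [-0.5182 -0.233   2.1508  0.1997  0.9561  0.9382]
[0.1009 0.2403 0.443  0.5725 0.0207 0.2243] 5.3378420255129067e-05
[ 0.3148  0.007  -0.9491] [ 0.3148  0.007  -0.9491]
70 0.51 [-0.5105  0.1317  2.2495  0.3815  0.487 ]
70 0.63 [-0.4039  0.3506  1.9717  0.2909  0.5177]
60 0.51 [-0.5564  0.1012  2.3304  0.8366  0.3783]
60 0.63 [-0.4328  0.3195  2.0575  0.6748  0.3608]
50 0.51 [-0.6047  0.0991  2.4     1.4581  0.3903]
50 0.63 [-0.4624  0.3115  2.1312  1.3807  0.311 ]
40 0.51 [-0.6531  0.1328  2.4535  1.9084  0.5336]
40 0.63 [-0.4912  0.3304  2.1892  1.9879  0.4255]
30 0.51 None
30 0.63 [-0.517   0.3781  2.2278  2.2806  0.6286]
```

```bash
python3 - <<'E'
from h import *
from itertools import product
np.set_printoptions(precision=4,suppress=True)
s=ctrl.get_state();T=np.array(ctrl.calibration("wrist")["camera_from_world"])
o=-T[:3,:3].T@T[:3,3];R=Ro.from_quat(s["tcp_rot"]).as_matrix();c=R.T@(o-s["eef_pos"]);print("cam in tool",c)
P=np.load("fk.npy")
for deg in(40,45,50):
    G=goal(.024,np.radians(deg))[1].as_matrix();t=np.array([.628,-.1225,.034])-.006*G[:,0]
    print(deg,"cam",t+G@c,"wrist",t-.224*G[:,0])
delta([.47,-.125,.2],.024,np.radians(43))
im=ctrl.read_camera("wrist");cv2.imwrite("pics/w2.png",im)
X=[]
for z in(0.048,):
  for dx,dy in((.06,.025),(.06,-.025),(-.06,-.025),(-.06,.025)):X.append([.552+dx-.024*dy,-.1235+dy+.024*dx,z])
X+=[[.554,-.0739,0],[.5567,-.1732,0]]
print(w2px("wrist",X))
E
```

```text
cam in tool [-0.1173  0.0002 -0.0742]
40 cam [ 0.5812 -0.1238  0.1701] wrist [ 0.4519 -0.1267  0.1818]
45 cam [ 0.5933 -0.1235  0.1737] wrist [ 0.4654 -0.1264  0.1966]
50 cam [ 0.6056 -0.1232  0.1762] wrist [ 0.4802 -0.126   0.2102]
t 5.0333 tcp [ 0.4933 -0.1233  0.2444] q [-0.5182 -0.233   2.1508  0.1997  0.9561  0.9382] F [-0.3758  1.2982 -1.2916]
dpos [-0.0277 -0.0018 -0.0403] drot/pi [ 0.5393  0.0123 -0.841 ]
dpos [-0.0277 -0.0018 -0.0403] drot/pi [ 0.0034 -0.1591  0.0009]
[[286.1043 137.5899]
 [350.2974 137.3902]
 [351.0257 291.9363]
 [286.2452 292.0989]
 [262.4434 214.9417]
 [374.3669 214.2707]]
```

View pics/w2.png

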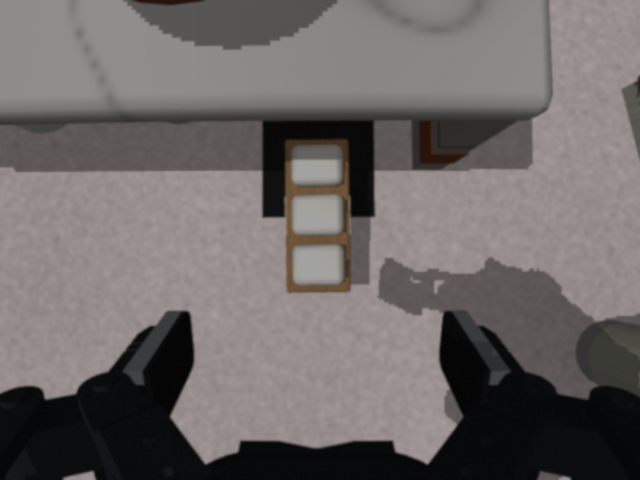

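The wrist picture shows the carton at (286–350, 139–291), straight and centred on the mat strip (263–374), exactly as predicted. The camera housing could foul the slab in a deep tilted grasp. I'll push on the near end instead, with two slightly parted fingertips, lowering the pitch as they go in.

```bash
cat > plan.py <<'E'
from h import *
from scipy.optimize import least_squares
P=np.load("fk.npy");lo=[-2.77,-.9,.21,-1.53,.24];hi=[2.77,2.22,2.48,4.67,2.81]
def fk(q):
    e,h,L1,L2,c,d=P
    T=Ro.from_euler('z',q[0]);A=T*Ro.from_euler('y',q[1]);B=A*Ro.from_euler('y',q[2])
    W=B*Ro.from_euler('z',q[3])*Ro.from_euler('y',q[4])
    return T.apply([0,e,h])+A.apply([0,0,L1])+B.apply([c,0,L2])+W.apply([0,0,d]),W.apply([0,0,1])
def tcp(xl,deg,ztip=.02,yaw=.024):  # xl: x of leading corner of the tips
    a=np.radians(deg);G=goal(yaw,a)[1]
    tip=np.array([xl-.011*np.sin(a),0,ztip]);tip[1]=-.1236+.024*(tip[0]-.555)
    return tip-.025*G.as_matrix()[:,0],G
def ik(t,G,q0):
    g=G.as_matrix()[:,0]
    o=least_squares(lambda q:np.r_[(fk(q)[0]-t)*10,fk(q)[1]-g],np.clip(q0,lo,hi),bounds=(lo,hi))
    return o.x,o.cost
E
python3 - <<'E'
from plan import *
np.set_printoptions(precision=3,suppress=True)
s=ctrl.get_state();q=s["qpos"][:5];R0=Ro.from_quat(s["tcp_rot"])
for xl,deg,z in[(.465,71,.15),(.465,65,.15),(.475,60,.15),(.475,60,.02),(.475,55,.02),(.492,60,.02),(.492,55,.02),(.51,55,.02),(.51,50,.02),(.53,50,.02),(.55,45,.02),(.57,42,.02),(.608,40,.02)]:
    t,G=tcp(xl,deg,z);q,c=ik(t,G,q)
    cam=t+G.as_matrix()@[-.1173,0,-.0742]
    print(xl,deg,z,"q",q,"%.0e"%c,"tcp",t,"cam",cam,"d",(t-s["eef_pos"]).round(4),((G*R0.inv()).as_rotvec()/np.pi).round(4))
E
```

```text
0.465 71 0.15 q [-0.589 -0.267  2.317  0.255  0.834] 2e-18 tcp [ 0.446 -0.126  0.174] cam [ 0.478 -0.125  0.309] d [-0.047 -0.003 -0.07 ] [-0.    -0.005  0.001]
0.465 65 0.15 q [-0.626 -0.317  2.373  0.378  0.767] 8e-30 tcp [ 0.444 -0.126  0.173] cam [ 0.462 -0.126  0.31 ] d [-0.049 -0.003 -0.071] [ 0.    -0.038  0.001]
0.475 60 0.15 q [-0.642 -0.325  2.399  0.497  0.704] 5e-30 tcp [ 0.453 -0.126  0.172] cam [ 0.459 -0.126  0.31 ] d [-0.041 -0.003 -0.072] [ 0.001 -0.066  0.001]
0.475 60 0.02 q [-0.642 -0.017  2.448  0.858  0.42 ] 5e-18 tcp [ 0.453 -0.126  0.042] cam [ 0.459 -0.126  0.18 ] d [-0.041 -0.003 -0.202] [ 0.001 -0.066  0.001]
0.475 55 0.02 q [-0.673 -0.019  2.48   1.104  0.424] 8e-05 tcp [ 0.452 -0.126  0.04 ] cam [ 0.445 -0.126  0.179] d [-0.042 -0.003 -0.203] [ 0.002 -0.094  0.001]
0.492 60 0.02 q [-0.613  0.02   2.411  0.852  0.406] 4e-27 tcp [ 0.47  -0.126  0.042] cam [ 0.476 -0.126  0.18 ] d [-0.024 -0.002 -0.202] [ 0.001 -0.066  0.001]
0.492 55 0.02 q [-0.643  0.015  2.449  1.142  0.401] 5e-19 tcp [ 0.469 -0.126  0.04 ] cam [ 0.462 -0.126  0.179] d [-0.025 -0.002 -0.2
[... 287 characters left out ...]
126  0.177] d [-0.008 -0.002 -0.204] [ 0.002 -0.122  0.001]
0.53 50 0.02 q [-0.607  0.097  2.401  1.453  0.392] 8e-29 tcp [ 0.506 -0.125  0.039] cam [ 0.487 -0.125  0.177] d [ 0.012 -0.001 -0.204] [ 0.002 -0.122  0.001]
0.55 45 0.02 q [-0.6    0.148  2.388  1.735  0.432] 1e-30 tcp [ 0.525 -0.124  0.038] cam [ 0.494 -0.125  0.173] d [ 0.031 -0.001 -0.206] [ 0.003 -0.15   0.001]
0.57 42 0.02 q [-0.583  0.195  2.36   1.885  0.462] 1e-25 tcp [ 0.544 -0.124  0.037] cam [ 0.507 -0.125  0.17 ] d [ 0.051 -0.001 -0.207] [ 0.003 -0.166  0.001]
0.608 40 0.02 q [-0.538  0.266  2.287  1.99   0.463] 2e-27 tcp [ 0.582 -0.123  0.036] cam [ 0.54  -0.124  0.168] d [ 0.088  0.    -0.207] [ 0.004 -0.177  0.001]
```

Request:
play_rows:
  targets:
    - {"delta_pos": [-0.041,-0.003,0.0],"delta_rot": [0,-0.02,0],"claw": 18}
    - {"delta_pos": [-0.041,-0.003,-0.02],"delta_rot": [0,-0.04,0],"claw": 18}
    - {"delta_pos": [-0.041,-0.003,-0.045],"delta_rot": [0.001,-0.066,0.001],"claw": 18}
    - {"delta_pos": [-0.041,-0.003,-0.07],"delta_rot": [0.001,-0.066,0.001],"claw": 18}
    - {"delta_pos": [-0.041,-0.003,-0.095],"delta_rot": [0.001,-0.066,0.001],"claw": 18}
    - {"delta_pos": [-0.041,-0.003,-0.12],"delta_rot": [0.001,-0.066,0.001],"claw": 18}
    - {"delta_pos": [-0.041,-0.003,-0.145],"delta_rot": [0.001,-0.066,0.001],"claw": 18}
    - {"delta_pos": [-0.041,-0.003,-0.17],"delta_rot": [0.001,-0.066,0.001],"claw": 18}
    - {"delta_pos": [-0.041,-0.003,-0.19],"delta_rot": [0.001,-0.066,0.001],"claw": 18}
    - {"delta_pos": [-0.041,-0.003,-0.2],"delta_rot": [0.001,-0.066,0.001],"claw": 18}
    - {"delta_pos": [-0.041,-0.003,-0.2],"delta_rot": [0.001,-0.066,0.001],"claw": 18}
    - {"delta_pos": [-0.041,-0.003,-0.2],"delta_rot": [0.001,-0.066,0.001],"claw": 18}

```text
time: 6.08
eef_pos: [0.4523, -0.1257, 0.0422]
tcp_rot: [0.865, 0.012, -0.502, 0.005]
contact_force: [0.0, -0.3, 0.6]
opening: 0.212
```

```bash
python3 - <<'E'
from plan import *
np.set_printoptions(precision=4,suppress=True)
s=ctrl.get_state();R0=Ro.from_quat(s["tcp_rot"]);print(s["qpos"],s["eef_pos"],s["contact_force"],s["opening"])
for xl,deg in[(.485,60),(.492,59),(.51,55),(.53,50),(.55,46),(.57,43),(.59,41),(.60,40),(.608,40)]:
    t,G=tcp(xl,deg,.021)
    print(xl,deg,(t-s["eef_pos"]).round(4),((G*R0.inv()).as_rotvec()/np.pi).round(4))
cv2.imwrite("pics/w3.png",ctrl.read_camera("wrist"))
E
```

```text
[-0.6424 -0.0198  2.4477  0.8444  0.4267  0.1742] [ 0.4523 -0.1257  0.0422] [ 0.0109 -0.3407  0.5877] 0.21197586878706556
0.485 60 [ 0.0107 -0.0001  0.0004] [-0.001  -0.0014 -0.0004]
0.492 59 [0.0174 0.0001 0.0002] [-0.0008 -0.0069 -0.0004]
0.51 55 [ 0.0343  0.0005 -0.0007] [-0.0003 -0.0291 -0.0004]
0.53 50 [ 0.0532  0.001  -0.0021] [ 0.0004 -0.0569 -0.0004]
0.55 46 [ 0.0724  0.0014 -0.0032] [ 0.0009 -0.0791 -0.0005]
0.57 43 [ 0.0919  0.0019 -0.0042] [ 0.0014 -0.0958 -0.0005]
0.59 41 [ 0.1116  0.0024 -0.0048] [ 0.0016 -0.1069 -0.0005]
0.6 40 [ 0.1215  0.0026 -0.0051] [ 0.0018 -0.1124 -0.0005]
0.608 40 [ 0.1295  0.0028 -0.0051] [ 0.0018 -0.1124 -0.0005]
```

View pics/w3.png

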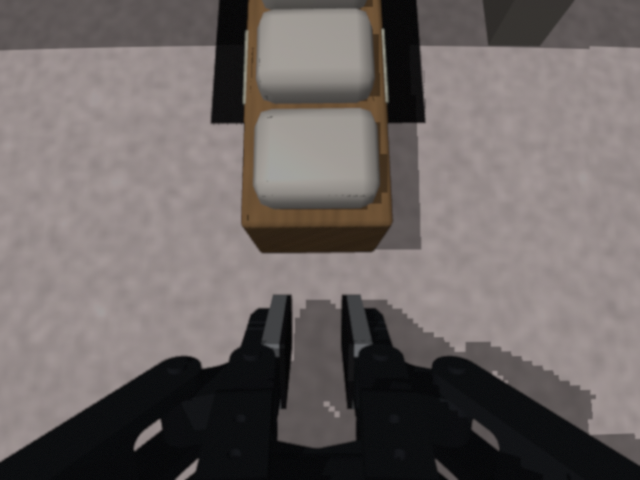

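The picture shows both fingertips (u≈282 and 351) centred on the carton's near end (262–376, v≈250). Pushing.

Request:
play_rows:
  targets:
    - {"delta_pos": [0.008,0,0.0],"delta_rot": [0,-0.002,0],"claw": 18}
    - {"delta_pos": [0.0145,0,0.0],"delta_rot": [0,-0.005,0],"claw": 18}
    - {"delta_pos": [0.021,0.0,0.0],"delta_rot": [0,-0.011,0],"claw": 18}
    - {"delta_pos": [0.0275,0.0003,-0.0005],"delta_rot": [0,-0.02,0],"claw": 18}
    - {"delta_pos": [0.034,0.0005,-0.0007],"delta_rot": [0,-0.029,0],"claw": 18}
    - {"delta_pos": [0.0405,0.0007,-0.001],"delta_rot": [0,-0.038,0],"claw": 18}
    - {"delta_pos": [0.047,0.001,-0.0015],"delta_rot": [0,-0.047,0],"claw": 18}
    - {"delta_pos": [0.053,0.001,-0.002],"delta_rot": [0.0004,-0.057,0],"claw": 18}
    - {"delta_pos": [0.06,0.0012,-0.0025],"delta_rot": [0.0006,-0.065,0],"claw": 18}
    - {"delta_pos": [0.0665,0.0013,-0.003],"delta_rot": [0.0008,-0.072,0],"claw": 18}
    - {"delta_pos": [0.0725,0.0014,-0.0032],"delta_rot": [0.0009,-0.079,0],"claw": 18}
    - {"delta_pos": [0.079,0.0016,-0.0036],"delta_rot": [0.001,-0.085,0],"claw": 18}
    - {"delta_pos": [0.0855,0.0018,-0.004],"delta_rot": [0.0012,-0.09,0],"claw": 18}
    - {"delta_pos": [0.092,0.0019,-0.0042],"delta_rot": [0.0014,-0.096,0],"claw": 18}
    - {"delta_pos": [0.0975,0.002,-0.0044],"delta_rot": [0.0015,-0.1,0],"claw": 18}
    - {"delta_pos": [0.102,0.002,-0.0045],"delta_rot": [0.0015,-0.103,0],"claw": 18}
    - {"delta_pos": [0.106,0.002,-0.0047],"delta_rot": [0.0016,-0.105,0],"claw": 18}
    - {"delta_pos": [0.106,0.002,-0.0047],"delta_rot": [0.0016,-0.105,0],"claw": 18}

```text
time: 7.63
eef_pos: [0.5602, -0.1245, 0.0395]
tcp_rot: [0.936, 0.011, -0.351, 0.006]
contact_force: [0.4, 0.6, -0.2]
opening: 0.214
```

```bash
python3 - <<'E'
from plan import *
np.set_printoptions(precision=4,suppress=True)
s=ctrl.get_state();R0=Ro.from_quat(s["tcp_rot"]);print(s["qpos"],s["eef_pos"],s["contact_force"],s["opening"])
for xl,deg in[(.59,41),(.60,40),(.608,40)]:
    t,G=tcp(xl,deg,.021)
    print(xl,deg,(t-s["eef_pos"]).round(4),((G*R0.inv()).as_rotvec()/np.pi).round(4))
cv2.imwrite("pics/w4.png",ctrl.read_camera("wrist"))
E
```

```text
[-0.5647  0.2178  2.3295  1.9178  0.4604 -0.8002] [ 0.5602 -0.1245  0.0395] [ 0.427   0.5854 -0.2128] 0.21371507905587508
0.59 41 [ 0.0037  0.0011 -0.0021] [ 0.0008 -0.0006 -0.0005]
0.6 40 [ 0.0136  0.0013 -0.0024] [ 0.001  -0.0062 -0.0005]
0.608 40 [ 0.0216  0.0015 -0.0024] [ 0.001  -0.0062 -0.0005]
```

View pics/w4.png

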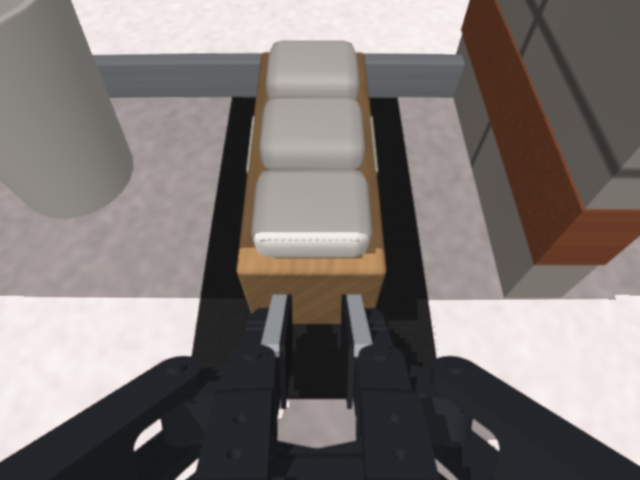

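The picture shows the carton straight and centred on the mat with the rail just ahead, the tumbler and pier well clear. Pushing on gently until the rail is felt.

Request:
play_rows:
  targets:
    - {"delta_pos": [0.004,0.0005,-0.001],"delta_rot": [0.0005,-0.002,0],"claw": 18}
    - {"delta_pos": [0.008,0.0008,-0.002],"delta_rot": [0.001,-0.004,0],"claw": 18}
    - {"delta_pos": [0.012,0.001,-0.002],"delta_rot": [0.001,-0.006,0],"claw": 18}
    - {"delta_pos": [0.015,0.0012,-0.002],"delta_rot": [0.001,-0.006,0],"claw": 18}
    - {"delta_pos": [0.017,0.0013,-0.002],"delta_rot": [0.001,-0.006,0],"claw": 18}
    - {"delta_pos": [0.017,0.0013,-0.002],"delta_rot": [0.001,-0.006,0],"claw": 18}

```text
time: 8.18
eef_pos: [0.5776, -0.1232, 0.0378]
tcp_rot: [0.94, 0.012, -0.342, 0.004]
contact_force: [0.3, -0.1, 0.4]
opening: 0.206
```

```bash
python3 - <<'E'
from plan import *
np.set_printoptions(precision=4,suppress=True)
c=ctrl.calibration("wrist");im=ctrl.read_camera("wrist");cv2.imwrite("pics/w5.png",im)
s=ctrl.get_state();print(s["eef_pos"],s["contact_force"])
# near rim z=.048 expected at home
H=np.array([.668,-.121,0]);ax=np.array([.9997,.024,0]);ay=np.array([-.024,.9997,0])
for d in(0,-.005,-.01,-.015):
    print(d,w2px("wrist",[H+(d-.06)*ax+k*.025*ay+[0,0,.048] for k in(1,-1)],c).round(1).tolist(),w2px("wrist",[H+(d+.06)*ax+k*.025*ay+[0,0,.048] for k in(1,-1)],c).round(1).tolist())
print("rail top edge",w2px("wrist",[H+.06*ax+k*.05*ay+[0,0,.025] for k in(1,-1)],c).round(1).tolist())
E
```

```text
[ 0.5775 -0.1232  0.0377] [-0.4355 -1.0929 -0.442 ]
0 [[241.1, 254.1], [391.2, 254.3]] [[265.9, 43.9], [367.7, 44.0]]
-0.005 [[239.6, 267.2], [392.6, 267.5]] [[265.1, 49.9], [368.4, 50.0]]
-0.01 [[238.0, 280.9], [394.1, 281.1]] [[264.4, 56.0], [369.1, 56.1]]
-0.015 [[236.4, 295.1], [395.6, 295.4]] [[263.6, 62.3], [369.8, 62.4]]
rail top edge [[223.4, 83.4], [410.2, 83.6]]
```

View pics/w5.png

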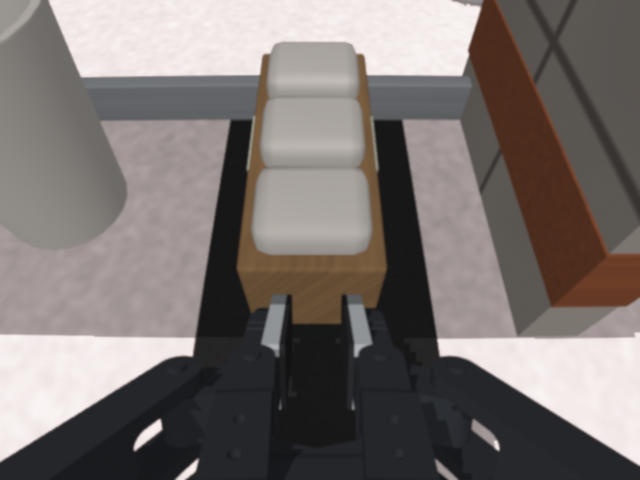

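Near rim at v≈270 and far rim at v≈54: about 6–8 mm still to go. A few more small steps.

Request:
play_rows:
  targets:
    - {"delta_pos": [0.0015,0,0],"delta_rot": [0,0,0],"claw": 18}
    - {"delta_pos": [0.003,0,0],"delta_rot": [0,0,0],"claw": 18}
    - {"delta_pos": [0.004,0,0],"delta_rot": [0,0,0],"claw": 18}
    - {"delta_pos": [0.005,0,0],"delta_rot": [0,0,0],"claw": 18}
    - {"delta_pos": [0.005,0,0],"delta_rot": [0,0,0],"claw": 18}
    - {"delta_pos": [0.005,0,0],"delta_rot": [0,0,0],"claw": 18}

```text
time: 8.73
eef_pos: [0.5825, -0.1231, 0.0376]
tcp_rot: [0.94, 0.012, -0.342, 0.004]
contact_force: [-0.1, -0.1, -0.2]
opening: 0.212
```

Request:
play_rows:
  targets:
    - {"delta_pos": [0.001,0,0],"delta_rot": [0,0,0],"claw": 18}
    - {"delta_pos": [0.002,0,0],"delta_rot": [0,0,0],"claw": 18}
    - {"delta_pos": [0.0025,0,0],"delta_rot": [0,0,0],"claw": 18}
    - {"delta_pos": [0.0025,0,0],"delta_rot": [0,0,0],"claw": 18}

```text
time: 9.07
eef_pos: [0.5832, -0.123, 0.0373]
tcp_rot: [0.939, 0.012, -0.343, 0.004]
contact_force: [-20.5, -1.3, 15.7]
opening: 0.215
```

Contact of 20 N: the rail, or something else. I'll back off and check.

Request:
play_rows:
  targets:
    - {"delta_pos": [-0.005,0,0.001],"delta_rot": [0,0,0],"claw": 18}
    - {"delta_pos": [-0.015,0,0.002],"delta_rot": [0,0,0],"claw": 18}
    - {"delta_pos": [-0.03,0,0.003],"delta_rot": [0,0,0],"claw": 18}
    - {"delta_pos": [-0.045,0,0.005],"delta_rot": [0,0,0],"claw": 18}
    - {"delta_pos": [-0.05,0,0.005],"delta_rot": [0,0,0],"claw": 18}
    - {"delta_pos": [-0.05,0,0.005],"delta_rot": [0,0,0],"claw": 18}

```text
time: 9.57
eef_pos: [0.5322, -0.1228, 0.042]
tcp_rot: [0.939, 0.011, -0.343, 0.004]
contact_force: [-0.2, -0.2, -0.7]
opening: 0.208
```

```bash
python3 - <<'E'
from plan import *
np.set_printoptions(precision=4,suppress=True)
c=ctrl.calibration("wrist");im=ctrl.read_camera("wrist");cv2.imwrite("pics/w6.png",im)
s=ctrl.get_state();print(s["eef_pos"],s["contact_force"])
H=np.array([.668,-.121,0]);ax=np.array([.9997,.024,0]);ay=np.array([-.024,.9997,0])
for d in(0,-.005,-.01):
    print(d,w2px("wrist",[H+(d-.06)*ax+k*.025*ay+[0,0,.048] for k in(1,-1)],c).round(1).tolist(),w2px("wrist",[H+(d+.06)*ax+k*.025*ay+[0,0,.048] for k in(1,-1)],c).round(1).tolist())
print("rail top/bottom edge",w2px("wrist",[H+.06*ax+k*.05*ay+[0,0,z] for z in(.025,0) for k in(1,-1)],c).round(1).tolist())
E
```

```text
[ 0.5331 -0.1232  0.0425] [-0.5319 -0.5955  0.0408]
0 [[257.2, 161.8], [382.4, 161.7]] [[274.2, 3.5], [363.6, 3.4]]
-0.005 [[256.3, 171.2], [383.4, 171.1]] [[273.7, 8.2], [364.1, 8.1]]
-0.01 [[255.3, 180.9], [384.6, 180.8]] [[273.2, 13.1], [364.7, 13.0]]
rail top/bottom edge [[236.0, 41.3], [401.6, 41.1], [241.9, 76.5], [395.4, 76.3]]
```

View pics/w6.png

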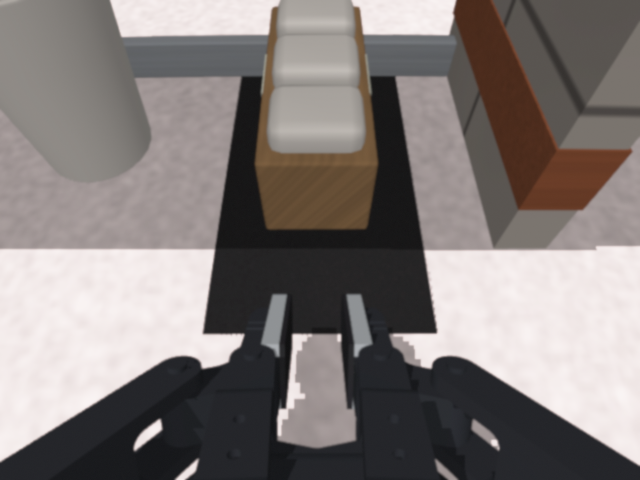

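The carton is straight and centred on the mat. Its near rim is at v≈164, where home predicts 162, so it is within about 2 mm of the rail, and the fingers are clear. I'll do a quick pixel check that the other objects haven't moved, then hand in.

```bash
python3 - <<'E'
from h import *
a=cv2.imread("pics/top0.png").astype(int);b=ctrl.read_camera("top").astype(int)
for n,(x0,x1,y0,y1) in dict(bowl=(300,375,150,222),perfume=(210,250,175,215),brush=(475,512,205,262),lotion=(460,507,298,335),cream=(105,148,290,330)).items():
    print(n,(abs(a-b)[y0:y1,x0:x1].max(2)>60).mean().round(4))
s=ctrl.get_state();print(s["time"],s["contact_force"])
print(ctrl.sign_off())
E
```

```text
bowl 0.0
perfume 0.0
brush 0.0
lotion 0.0
cream 0.0
9.6667 [-0.22348601  0.14527545 -0.29349767]
the job is handed in; nothing more can be done
None
```

The soap carton is in place under the ledge, soaps up, with its far end against the rail. I handed the job in at 9.7 s; no verdict is reported.

- **How:** I gripped the carton with the tool pointing down and slid it onto the front of the mat. I then pushed it in by its near end with two parted, tilted fingertips until the rail pushed back at about 20 N, and backed off 50 mm.
- **Carton:** The last wrist picture shows it about 1–2 mm short of the estimated home position, about 2 mm off the mat's middle line, and straight.
- **Other objects:** The top camera showed no change at the bowl, perfume, nail brush, lotion or cream. The tumbler was in view and clear of the carton and fingers. The jar was not in the last pictures, so I did not check it directly; nothing came near it.
- **Robot:** The contact force was about zero at hand-in, and the fingers were clear of the carton.
- **Disagreement:** During the push, one wrist picture put the rail's edge about 5 pixels (a few mm) nearer than my estimate. The final picture agreed with the estimate.

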